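# Set the strip feeder to its third speed and engage it

### The arm

A 6-joint arm with a two-finger parallel gripper is mounted at the origin on the work surface. World frame = base frame: x ahead of the robot, y to its left, z up, the work surface at z = 0. Lengths are in m, angles in rad, forces in N, time in s.
With the tool pointing down it reaches from about 0.3 to 0.85 m from the base axis. Payload 5.4 kg.
Tool frame: the origin (TCP) lies between the finger pads; the fingertips stand bot.tips_ahead ahead of it and the grasp point (between the pads) lies 8 mm behind it (bot.tips_ahead is the distance from the TCP to the fingertips, in m); y points along the fingers, x is the direction in which the jaws open and shut, and the axes are right-handed (so a half turn about y gives the same grasp; the last joint's range is limited). The gripper opens to 85 mm and grips with 20 to 120 N. Pads are 22 mm wide; open, the fingers measure 114 mm over their backs; the gripper's body (76 mm by 85 mm) begins 54 mm behind the grasp point. The pads swing forward as they close: fully open they stand 13 mm farther back than shut.
Start: joints at [-1.52, 0.158, 1.597, -0, 1.386, -0.21], TCP at [0.148, -0.556, 0.213] pointing down, gripper open.
Joint ranges: [-2.91, 2.91], [-0.94, 2.29], [0.18, 2.7], [-1.29, 4.43], [0.17, 2.64], [-3, 3]. Speed limits (rad/s): [2.57, 2.57, 3.14, 3.14, 3.14, 3.14].

### API

Orientations are given as a unit quaternion [w, x, y, z].
In Python, from plant import bot gives the robot as it stands.
- The arm moves only by the tool carry_out, never from a script. Its argument "motion" is one flat list of numbers, 7 for each row, row after row: the turn, a rotation vector about the tool's x, y, z in degrees, then the shift along the tool's x, y, z in mm, then the finger opening in mm, from 0 to 85.4. A call has exactly 10 rows; each row is the pose to reach, as a shift and turn from the pose commanded when the call began, along the tool's axes at that moment; what a row does not reach only later rows make up. A row lasts 1/10 s, in which the tool goes at most 50 mm and 8.59 degrees, less where a joint would pass 70% of its speed; a pose out of reach is approached as far as the arm can. A call with a gripper value outside its range is refused whole. The fingers move at their own pace and stop on an object; the grip force is fixed at half the most. Time passes only in rows, so rows that repeat a pose let the fingers close, or fill a call up. It gives the time, the measured TCP pose, the force and the opening at its end, in the units of the state.
- bot.get_state(): the state, without advancing time (a new reading comes with each control period).
- bot.capture(name): name is "scene" or "top" or "wrist"; returns a dict with "frame" (400x640x3 uint8, red, green, blue), "range_z" (400x640 float32, m along the optical axis (not along the pixel's ray), 0 where there is no reading), "fov_y" (degrees; the focal length in pixels is half the picture's height over the tangent of half this angle, whatever the lens; pixels are square), "cx", "cy" (the principal point, pixels), "xyz" and "rotation" of the camera in the world; the wrist camera has in their place "tool_from_camera" (4x4, takes a point from camera to tool coordinates, whose origin is the TCP and whose axes are the tool frame's). Camera axes: x right, y down, z forward; pixel columns grow to the right and rows downward; lengths in m; the calibration is good to about 2 mm. A picture is of the moment at which its call begins: read the wrist's pose just before it.
- bot.close_job(): hands the job in, once; it reports no verdict.
The state is a dict: "time_s": time; "joint_pos": joint angles; "joint_velocities": joint speeds; "joint_torque": joint torques, N m; "ee_pos": TCP position; "orientation": TCP orientation; "force": force on the tool from outside, world axes, zero at the start; "wrist_torque": the same for the moment, N m; "grip_width": opening from 0.0 (shut) to 1.0 (fully open).
Only numpy, scipy, OpenCV 4.12 (cv2) and the standard library are available. Lean on these libraries where they do the work, as an engineer would, in place of code of your own. Each camera call takes 0.05 s, during which the arm holds its last target. There are 200 camera calls.

### The job

On the bench strip feeder, push the black speed lever away from its neutral end with a fingertip, from behind and without pinching it, counting the clicks, and leave it resting in the third notch; it must never run on into the fourth. Only then press the round plunger on the same cover all the way down and let it spring back up. Leave the pot, the wrench and the bush where they are.

Things in the scene. Friction and masses are not known exactly. Their poses are not given: they have to be found in the camera images.
- feeder: strip feeder, fixed on the bench: green gearbox 150 (its x) by 280 (its y) by 75 mm high with a flat steel cover on top (z = 75 mm). Two lying rollers, up to 102 mm high, stand behind its +x side (x 78 to 123, y within 65 mm). Origin: centre of the underside, z up. The lever's slot, a black stripe, runs along y at x = -30 mm
- feed_lever (a joint): travel of the speed lever along the feeder's +y, in m: 0 at the neutral (-y) end, stop at 0.105. It starts in the free run, 0 to 0.012; then come notches at 0.030, 0.048, 0.066 (third), 0.084, 0.102, with crests at 0.021, 0.039, 0.057, 0.075, 0.093. Leaving a notch takes 5 to 7 N; past a crest the force drops and the lever jumps on and centres itself. Sliding friction 1.2 N
- paddle (a point): centre of the lever's black paddle, 25 mm above the cover, half-way through its thickness; moves with the lever. An upright plate 40 mm wide (feeder's x) and 12 mm thick (feeder's y), from 8 to 42 mm above the cover; a 4 mm thick rib in its middle stands up to 46 mm
- marks (a point): on the cover at the feeder's x = -62, y = 6 mm, on the line for the third notch. Black marks in a row along y at x = -62 mm: a 12 mm wide one for neutral at y = -60 to -48, then thin lines at y = -30, -12, 6, 24, 42 mm, one per notch; the paddle's centre is level with a line when it rests in that notch
- paddle_rear: the rear third (4 mm) of the paddle's thickness, with the flat face to push on, which looks to the feeder's -y, 6 mm behind point paddle. Origin: under the paddle's centre at bench height
- paddle_front: the front third (4 mm) of the paddle's thickness, whose face looks to the feeder's +y. Origin: under the paddle's centre at bench height. Fingers bearing on the rear and front parts at once are pinching
- engage (a joint): how far the plunger is pressed, in m: 0 up, 0.006 fully down. It springs back; 1.5 N starts it, 5 N takes it fully down
- engage_top (a point): centre of the top of the plunger, a black disc of 28 mm diameter in a dark steel collar of 44 mm; at rest it stands 18 mm above the cover, the collar 12 mm. It lies at x = 42, y = 85 mm of the feeder and is pressed straight down
- pot: loose open steel pot, 90 mm across, with two side handles, 70 mm high, standing on the bench beyond the feeder's -y end; origin: centre of its underside
- wrench: loose steel wrench, 190 mm long, lying on the bench beyond the feeder's +y end; origin: under its middle, x along it
- bush: loose brass flanged bush, 32 mm across the flange, 22 mm above, 32 mm high, standing upright on the feeder's cover near its -y end on the far side from the lever; origin: centre of its underside
Not all that is in view belongs to the job. Of the things that look like the wrench, take the one that is nearest to the robot's base at the start.

How it is judged:
By the outcome, as a careful person would: the job done as asked, in the order asked, and still so for the second after the job is handed in, with the robot touching nothing.
It also fails if it takes over 48 s, if anything falls off the work surface, if the arm or the gripper's body presses on something with over 40 N, if the wrist force passes 120 N, or if a joint passes its speed limit or range.

## Working session

There is one attempt and no reset: what is moved stays moved. The work goes in short steps, Python scripts to look and compute and a tool call to move; the robot and the scene stay as the last step left them, time stands still between calls to the robot, and variables do not carry over. Pictures are saved under pics/ and viewed, about 8 in all and at most 12, crops included, and the job is handed in when it is done.

Besides the shell and the picture viewer there is one more tool, called in YAML: its name, and indented under it one key for each argument. carry_out: Moves the arm, as the interface text tells. Its arguments: {"type":"object","properties":{"motion":{"type":"array","items":{"type":"number"}}},"required":["motion"]}

```bash
mkdir -p pics
cat > h.py <<'E'
import numpy as np,cv2
from plant import bot
from scipy.spatial.transform import Rotation as R
def cap(n,save=None):
    s=bot.get_state();c=bot.capture(n)
    if save: cv2.imwrite('pics/'+save,c['frame'][:,:,::-1])
    if 'xyz' not in c:
        q=s['orientation'];T=np.eye(4);T[:3,:3]=R.from_quat([q[1],q[2],q[3],q[0]]).as_matrix();T[:3,3]=s['ee_pos']
        M=T@np.array(c['tool_from_camera']);c['xyz']=M[:3,3];c['rotation']=M[:3,:3]
    else:
        r=np.array(c['rotation'],float)
        if r.shape==(4,): r=R.from_quat([r[1],r[2],r[3],r[0]]).as_matrix()
        c['rotation']=r
    return c
def ray(c,u,v):
    f=200/np.tan(np.radians(c['fov_y'])/2)
    return np.array(c['rotation'])@np.array([(u-c['cx'])/f,(v-c['cy'])/f,1.])
def pt(c,u,v,z=None):
    d=ray(c,u,v);o=np.array(c['xyz'])
    t=c['range_z'][int(round(v)),int(round(u))] if z is None else (z-o[2])/d[2]
    return o+t*d
E
python3 - <<'E'
from h import *
import pickle
s=bot.get_state();print(s,bot.tips_ahead)
for n in('scene','top'):
    c=cap(n,n+'0.png');pickle.dump(c,open(n+'.pkl','wb'));print(n,c['xyz'],c['rotation'],c['fov_y'],c['cx'],c['cy'])
E
```

```text
{'time_s': 0.0, 'joint_pos': array([-1.52007409e+00,  1.59064343e-01,  1.59826142e+00,  6.18619816e-06,
        1.38622383e+00, -2.10089027e-01]), 'joint_velocities': array([-3.75857532e-05,  9.93601949e-04, -1.05711604e-03,  1.38985133e-03,
       -1.78646030e-03,  7.46887151e-04]), 'joint_torque': array([-1.05151947e-03, -3.96001768e+01, -3.31427515e+01, -2.33517694e-04,
        8.59931315e-03,  1.07687802e-05]), 'ee_pos': array([ 0.14822571, -0.55488829,  0.21169375]), 'orientation': array([ 0.56130029, -0.56024425,  0.43118366, -0.43028946]), 'force': array([-0.74033442, -0.57317518, -0.56244907]), 'wrist_torque': array([-0.02486447, -0.00841827, -0.00524806]), 'grip_width': 0.9998444271887852} 0.011
scene [ 1.07203842 -0.46653136  0.66525024] [[ 0.78835463  0.36822412 -0.49285695]
 [ 0.61498281 -0.44937215  0.64796668]
 [ 0.01712077 -0.81392608 -0.58071612]] 56.09181002394606 314.37719752289894 202.9381275196274
top [0.37463526 0.19004393 1.40245974] [[ 0.01325075 -0.98711238  0.15947905]
 [-0.99987794 -0.01440108 -0.00605944]
 [ 0.00827802 -0.15937929 -0.98718272]] 44.605223653817056 315.06468048952536 199.57185842429618
```

View pics/top0.png

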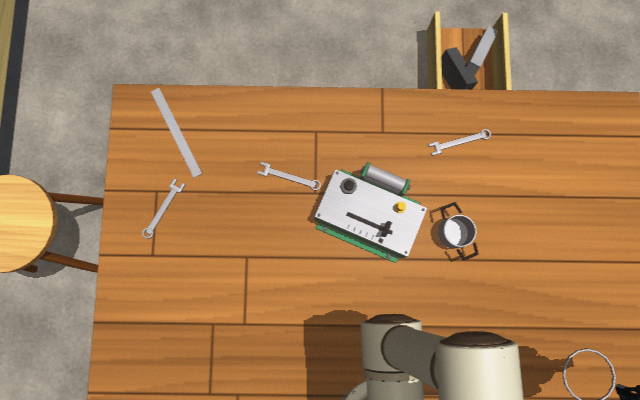

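View pics/scene0.png

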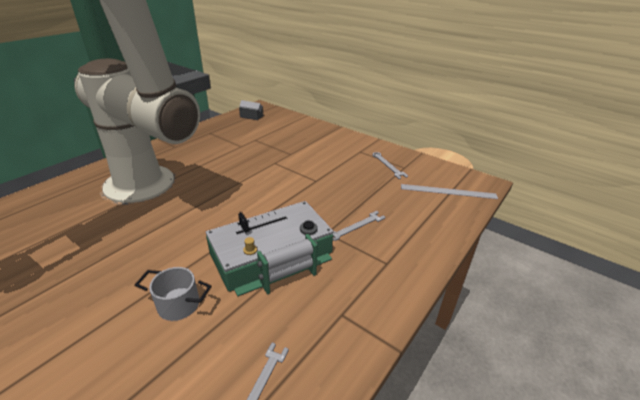

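The top view shows the feeder with its plunger at about (348,185), bush (401,207), lever (385,230) and pot (457,232). The wrench beyond the +y end is at (288,178), and the other wrenches at (460,142) and (163,208) are farther away. I'll enlarge the feeder next.

Run:
```python
from h import *
a=cv2.imread('pics/top0.png')[155:270,305:435];cv2.imwrite('pics/topc.png',cv2.resize(a,None,fx=5,fy=5,interpolation=cv2.INTER_CUBIC)[:600])
```

```text
(no output)
```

View pics/topc.png

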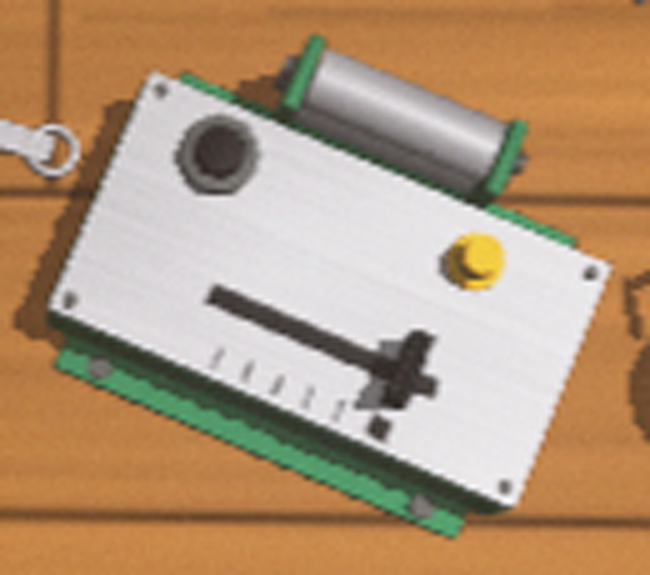

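```bash
cat > fit.py <<'E'
from h import *
import pickle
def fit(P,Q):
    P=np.array(P)[:,:2];Q=np.array(Q)
    a=P-P.mean(0);b=Q-Q.mean(0)
    th=np.arctan2((b[:,0]*a[:,1]-b[:,1]*a[:,0]).sum(),(a*b).sum())
    C=np.array([[np.cos(th),-np.sin(th)],[np.sin(th),np.cos(th)]])
    o=P.mean(0)-C@Q.mean(0)
    return th,o,1000*(P-(o+Q@C.T))
E
python3 - <<'E'
from fit import *
c=pickle.load(open('top.pkl','rb'))
d=[(150,75,.075,.075,.14),(610,268,.075,.075,-.14),(512,510,.075,-.075,-.14),(50,315,.075,-.075,.14),
(217,358,.075,-.062,.042),(249,371,.075,-.062,.024),(279,384,.075,-.062,.006),(309,396,.075,-.062,-.012),(340,409,.075,-.062,-.03),(379,427,.075,-.062,-.054),(217,153,.087,.042,.085)]
P=[pt(c,305+u/5-.4,155+v/5-.4,z) for u,v,z,_,_ in d]
th,o,e=fit(P,[x[3:] for x in d])
print(np.degrees(th),o,e.round(1))
C=np.array([[np.cos(th),-np.sin(th)],[np.sin(th),np.cos(th)]])
for q in[(-.03,-.06),(-.03,.006),(.042,.085)]:print(q,o+C@q)
print(pt(c,402,207),pt(c,348,160+15),pt(c,370,205))
s=bot.get_state();q=s['orientation'];print(R.from_quat([*q[1:],q[0]]).as_matrix().round(3))
w=cap('wrist','w0.png');print(w['tool_from_camera'],w['fov_y'])
E
```

```text
-22.306684197028705 [0.5568363  0.02854496] [[-4.9 -1. ]
 [-3.6  3.7]
 [ 1.8  3.1]
 [-1.6 -4. ]
 [ 1.2 -0.1]
 [ 1.2 -1. ]
 [ 1.1 -0.7]
 [ 1.6 -0.4]
 [ 1.6 -0.7]
 [ 1.1  0.3]
 [ 0.5  0.8]]
(-0.03, -0.06) [ 0.50630749 -0.01557804]
(-0.03, 0.006) [0.53135872 0.04548288]
(0.042, 0.085) [0.6279562  0.09124233]
[ 0.56757082 -0.05250515  0.10380955] [0.66068353 0.09083749 0.07024388] [0.57547151 0.03086465 0.07943388]
[[ 0.258 -0.     0.966]
 [-0.966  0.002  0.258]
 [-0.002 -1.     0.   ]]
[[ 9.99999272e-01 -8.83894060e-05  1.20316472e-03  4.90764275e-04]
 [-1.16539134e-03 -3.28616352e-01  9.44462776e-01 -1.61727872e-01]
 [ 3.11899096e-04 -9.44463491e-01 -3.28616216e-01  8.55928519e-02]
 [ 0.00000000e+00  0.00000000e+00  0.00000000e+00  1.00000000e+00]] 63.536229063761894
```

carry_out:
  motion: [0,-3,0,-13,0,15,0,0,-8,0,-39,0,45,0,0,-14,0,-68,0,80,0,0,-20,0,-98,0,114,0,0,-26,0,-127,0,148,0,0,-32,0,-156,0,182,0,0,-38,0,-185,0,216,0,0,-44,0,-215,0,250,0,0,-49,0,-241,0,281,0,0,-52.7,0,-260,0,304,0]

```text
time_s: 1.15
ee_pos: [0.3757, -0.2237, 0.2125]
orientation: [0.694, -0.694, 0.135, -0.136]
force: [0.6, -0.6, 0.3]
grip_width: 0.0
```

carry_out:
  motion: [0,0,0,5,0,25,0,0,0,0,13,0,60,0,0,0,0,21,0,100,0,0,0,0,30,0,140,0,0,0,0,37,0,175,0,0,0,0,41,0,193,0,0,0,0,42,0,198,0,0,0,0,42,0,198,0,0,0,0,42,0,198,0,0,0,0,42,0,198,0]

```text
time_s: 2.15
ee_pos: [0.4887, -0.0598, 0.2127]
orientation: [-0.693, 0.694, -0.138, 0.138]
force: [0.3, 0.3, 0.7]
grip_width: 0.003
```

Run:
```python
from fit import *
s=bot.get_state();q=s['orientation'];print(s['ee_pos'],s['force'],R.from_quat([*q[1:],q[0]]).as_matrix().round(3))
c=cap('wrist','w1.png');pickle.dump(c,open('w1.pkl','wb'))
```

```text
[ 0.4886522  -0.05978036  0.21270273] [0.33155635 0.25531641 0.68292488] [[ 0.924 -0.     0.382]
 [-0.382 -0.     0.924]
 [-0.    -1.    -0.   ]]
```

View pics/w1.png

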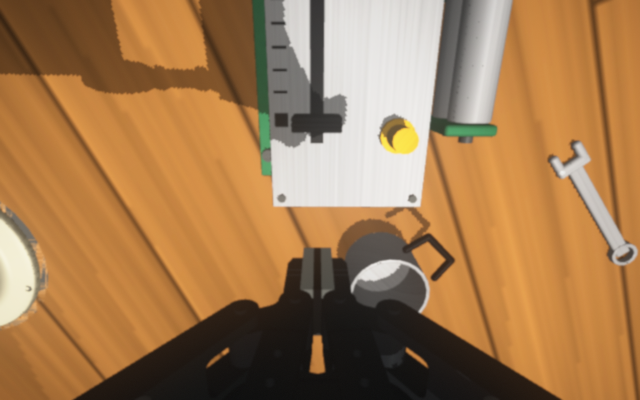

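The wrist view shows the paddle at (316,123) in the neutral zone with the fingers (317,250) square to it. The marks run up the column at about 280, the bush is at (399,136), and the pot's rim is at (389,290).

Run:
```python
from fit import *
c=pickle.load(open('w1.pkl','rb'))
d=[(273,206,-.075,-.14),(421,206,.075,-.14),(281,120,-.062,-.054),(280,92,-.062,-.03),(279.5,69,-.062,-.012),(279,46.5,-.062,.006),(278.5,23,-.062,.024)]
P=[pt(c,u,v,.075) for u,v,*_ in d]
th,o,e=fit(P,[x[2:] for x in d])
print(np.degrees(th),o,e.round(1))
C=np.array([[np.cos(th),-np.sin(th)],[np.sin(th),np.cos(th)]])
f=lambda p:(C.T@(p[:2]-o)*1000).round(1)
tcp=bot.get_state()['ee_pos'];print('tcp',f(tcp))
for n,p in dict(padtopL=pt(c,292,116,.117),padR=pt(c,341,116,.117),padtop=pt(c,316,118,.117),rear=pt(c,316,128,.117),tips=pt(c,317,252,.2017),potc=pt(c,390,291,.07)).items():print(n,p.round(4),f(p))
t=pickle.load(open('top.pkl','rb'));print('pot',f(pt(t,457,225,.07)),pt(t,457,225))
I=np.argwhere((c['range_z']>0)); 
for v in range(108,150,3):print(v,[f(pt(c,u,v)).tolist()+[round(float(pt(c,u,v)[2])*1000)] for u in(300,316,332)])
```

```text
-22.21477699759341 [0.55884718 0.02967106] [[ 1.9  1. ]
 [-1.3  1.7]
 [-0.7 -0.8]
 [-0.6 -0.7]
 [ 0.1 -0. ]
 [ 0.2 -0.4]
 [ 0.4 -0.8]]
tcp [ -31.1 -109.3]
padtopL [0.4953 0.0041 0.117 ] [-49.2 -47.7]
padR [ 0.5305 -0.0104  0.117 ] [-11.1 -47.8]
padtop [ 0.5119 -0.0044  0.117 ] [-30.6 -49.3]
rear [ 0.509  -0.0115  0.117 ] [-30.6 -56.9]
tips [ 0.4856 -0.0699  0.2017] [ -30.1 -119.9]
potc [ 0.5144 -0.2134  0.07  ] [  50.8 -241.9]
pot [  58.9 -234.4] [ 0.53179934 -0.22847835  0.00713668]
108 [[-44.9, -44.5, 76], [-30.6, -44.5, 77], [-16.3, -44.6, 76]]
111 [[-44.9, -47.1, 76], [-30.6, -47.2, 76], [-16.2, -47.3, 74]]
114 [[-44.0, -48.0, 96], [-30.6, -48.0, 96], [-17.2, -48.1, 96]]
117 [[-43.0, -48.5, 117], [-30.5, -48.5, 117], [-18.1, -48.5, 117]]
120 [[-42.9, -50.5, 119], [-30.6, -50.7, 117], [-18.1, -50.8, 117]]
123 [[-42.8, -52.5, 122], [-30.6, -52.5, 122], [-18.3, -52.6, 122]]
126 [[-42.9, -54.9, 121], [-30.6, -54.8, 122], [-18.3, -54.8, 123]]
129 [[-43.1, -57.6, 118], [-30.6, -57.7, 118], [-18.1, -57.6, 118]]
132 [[-45.4, -65.8, 75], [-30.7, -65.7, 76], [-16.0, -65.9, 75]]
135 [[-45.4, -68.4, 76], [-30.7, -68.5, 76], [-16.0, -68.7, 75]]
138 [[-45.5, -71.2, 76], [-30.7, -71.1, 77], [-16.0, -71.2, 76]]
141 [[-45.5, -74.0, 75], [-30.7, -73.9, 76], [-15.9, -74.1, 76]]
144 [[-45.6, -77.0, 74], [-30.7, -76.6, 77], [-15.9, -76.8, 76]]
147 [[-45.7, -79.8, 74], [-30.8, -79.4, 77], [-15.9, -79.7, 75]]
```

carry_out:
  motion: [0,0,0,0,20,0,0,0,0,0,0.5,50,0,0,0,0,0,1,80,0,0,0,0,0,1,100,0,0,0,0,0,1,107,0,0,0,0,0,1,107,8,0,0,0,0,1,107,16,0,0,0,0,1,107,23,0,0,0,0,1,107,26,0,0,0,0,1,107,26,0]

```text
time_s: 3.2
ee_pos: [0.5005, -0.0347, 0.1064]
orientation: [-0.694, 0.694, -0.136, 0.137]
force: [-0.4, -0.9, -1.0]
grip_width: 0.001
```

Run:
```python
from fit import *
s=bot.get_state();print(s['ee_pos'],s['force'])
c=cap('wrist');pickle.dump(c,open('w2.pkl','wb'))
cv2.imwrite('pics/w2.png',cv2.resize(c['frame'][100:320,200:440,::-1],None,fx=2.5,fy=2.5))
```

```text
[ 0.50052618 -0.03466914  0.10639774] [-0.39532952 -0.92426548 -1.03947181]
```

View pics/w2.png

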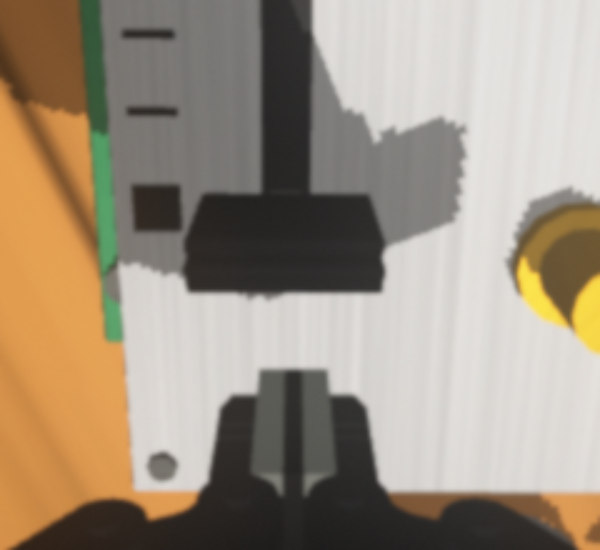

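The fingers stand square behind the paddle's rear face and centred on it, with a gap of about 11 mm. Next I'll advance gently.

carry_out:
  motion: [0,0,0,0,0,3,0,0,0,0,0,0,6,0,0,0,0,0,0,9,0,0,0,0,0,0,11,0,0,0,0,0,0,13,0,0,0,0,0,0,15,0,0,0,0,0,0,17,0,0,0,0,0,0,18,0,0,0,0,0,0,18,0,0,0,0,0,0,18,0]

```text
time_s: 4.25
ee_pos: [0.5067, -0.0185, 0.1057]
orientation: [-0.694, 0.694, -0.137, 0.137]
force: [-0.0, 0.5, -0.2]
grip_width: -0.003
```

```bash
cat > lev.py <<'E'
from h import *
th=np.radians(-22.21);o=np.array([.5588,.0297]);C=np.array([[np.cos(th),-np.sin(th)],[np.sin(th),np.cos(th)]])
s=bot.get_state();c=cap('wrist')
f=200/np.tan(np.radians(c['fov_y'])/2)
v,u=np.mgrid[0:400,0:640];z=c['range_z'].astype(float)
P=np.stack([(u-c['cx'])/f*z,(v-c['cy'])/f*z,z],-1)@c['rotation'].T+c['xyz']
P=P[z>0];Q=(P[:,:2]-o)@C*1000;h=P[:,2]*1000
t=(C.T@(np.array(s['ee_pos'])[:2]-o)*1000)
m=(h>111)&(h<125)&(((Q[:,0]>-49)&(Q[:,0]<-45))|((Q[:,0]>-16)&(Q[:,0]<-12)))&(abs(Q[:,1]-t[1]-17)<25)
y=Q[m,1];print('n',m.sum(),'paddle y',np.percentile(y,[1,50,99]).round(1),'s~',round(np.percentile(y,[1,99]).mean()+60,1),'tcp',t.round(1),'face s',round(t[1]+11+66,1))
print('F along y',(np.array(s['force'])[:2]@C).round(1),s['time_s'])
E
python3 lev.py
```

```text
n 398 paddle y [-59.5 -52.  -47.5] s~ 6.5 tcp [-30.  -64.3] face s 12.7
F along y [-0.2  0.5] 4.25
```

carry_out:
  motion: [0,0,0,0,0,1,0,0,0,0,0,0,2,0,0,0,0,0,0,3,0,0,0,0,0,0,4,0,0,0,0,0,0,5,0,0,0,0,0,0,6,0,0,0,0,0,0,7,0,0,0,0,0,0,8,0,0,0,0,0,0,8,0,0,0,0,0,0,8,0]

```text
time_s: 5.3
ee_pos: [0.5098, -0.0111, 0.1057]
orientation: [-0.694, 0.694, -0.137, 0.137]
force: [0.5, 0.2, -0.7]
grip_width: 0.002
```

```bash
python3 lev.py
```

```text
n 377 paddle y [-59.4 -51.9 -47.6] s~ 6.5 tcp [-29.9 -56.3] face s 20.7
F along y [0.4 0.4] 5.3
```

Run:
```python
from fit import *
c=cap('wrist');t=cap('scene')
a=cv2.resize(c['frame'][100:320,200:440,::-1],None,fx=1.65,fy=1.65);b=cv2.resize(t['frame'][190:320,190:350,::-1],None,fx=2.5,fy=2.5)
W=np.zeros((370,800,3),np.uint8);W[:363,:396]=a;W[:325,400:800]=b;cv2.imwrite('pics/w3.png',W)
```

```text
(no output)
```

View pics/w3.png

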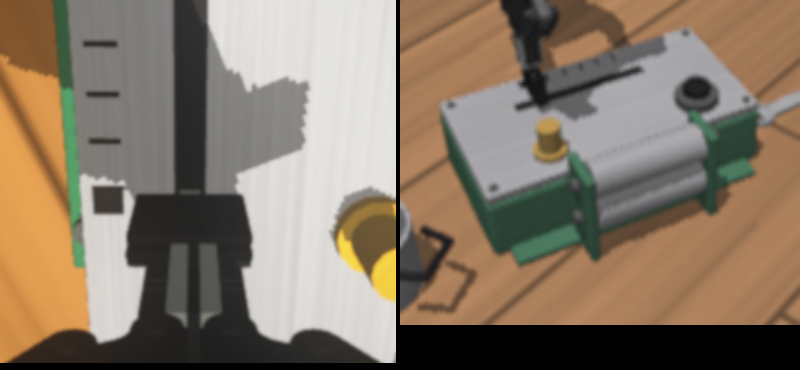

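Run:
```python
from fit import *
c=cap('wrist');f=200/np.tan(np.radians(c['fov_y'])/2);T=np.array(c['tool_from_camera'])
w=pickle.load(open('w1.pkl','rb'))
for n,k in(('w1',w),('now',c)):
  for u in(300,310,324,330):
    print(n,u,[(v,*((T@np.array([(u-k['cx'])/f*z,(v-k['cy'])/f*z,z,1]))[:3]*1000).round().astype(int)) for v in range(232,300,6) for z in[float(k['range_z'][v,u])]])
```

```text
w1 300 [(232, np.int64(-20), np.int64(212), np.int64(-93)), (238, np.int64(-20), np.int64(213), np.int64(-102)), (244, np.int64(-21), np.int64(213), np.int64(-110)), (250, np.int64(-21), np.int64(213), np.int64(-119)), (256, np.int64(-21), np.int64(212), np.int64(-128)), (262, np.int64(-7), np.int64(-30), np.int64(7)), (268, np.int64(-7), np.int64(-36), np.int64(7)), (274, np.int64(-6), np.int64(-40), np.int64(7)), (280, np.int64(-6), np.int64(-50), np.int64(11)), (286, np.int64(-6), np.int64(-54), np.int64(11)), (292, np.int64(-5), np.int64(-60), np.int64(12)), (298, np.int64(-5), np.int64(-67), np.int64(14))]
w1 310 [(232, np.int64(-8), np.int64(212), np.int64(-93)), (238, np.int64(-8), np.int64(211), np.int64(-101)), (244, np.int64(-8), np.int64(212), np.int64(-110)), (250, np.int64(-2), np.int64(-27), np.int64(11)), (256, np.int64(-2), np.int64(-31), np.int64(11)), (262, np.int64(-2), np.int64(-37), np.int64(11)), (268, np.int64(-2), np.int64(-41), np.int64(11)), (274, np.int64(-2), np.int64(-47), np.int64(11)), (280, np.int64(-2), np.int64(-51), np.int64(11)), (286, np.int64(-2)
[... 3024 characters left out ...]
.int64(11)), (292, np.int64(4), np.int64(-56), np.int64(9)), (298, np.int64(3), np.int64(-64), np.int64(13))]
now 330 [(232, np.int64(8), np.int64(0), np.int64(8)), (238, np.int64(8), np.int64(-8), np.int64(8)), (244, np.int64(8), np.int64(-12), np.int64(7)), (250, np.int64(7), np.int64(-25), np.int64(11)), (256, np.int64(7), np.int64(-31), np.int64(11)), (262, np.int64(7), np.int64(-37), np.int64(11)), (268, np.int64(7), np.int64(-42), np.int64(11)), (274, np.int64(6), np.int64(-47), np.int64(11)), (280, np.int64(6), np.int64(-50), np.int64(10)), (286, np.int64(6), np.int64(-56), np.int64(12)), (292, np.int64(6), np.int64(-61), np.int64(12)), (298, np.int64(6), np.int64(-64), np.int64(12))]
```

The depth data show the shut fingertips about 25 mm behind the TCP, not 11 mm ahead of it as given. That puts the tips about 9 mm above the paddle top, so the lever hasn't been touched and stays at s≈6.5 mm. I'll back off, go lower and try again.

carry_out:
  motion: [0,0,0,0,0,-6,0,0,0,0,0,0,-16,0,0,0,0,0,0,-26,0,0,0,0,0,0,-30,0,0,0,0,0,0,-30,0,0,0,0,0,6,-30,0,0,0,0,0,16,-30,0,0,0,0,0,25,-30,0,0,0,0,0,28,-30,0,0,0,0,0,28,-30,0]

```text
time_s: 6.5
ee_pos: [0.4976, -0.0384, 0.0766]
orientation: [0.694, -0.694, 0.138, -0.136]
force: [-0.5, 0.0, 1.4]
grip_width: 0.003
```

carry_out:
  motion: [0,0,0,0,0,3,0,0,0,0,0,0,6,0,0,0,0,0,0,9,0,0,0,0,0,0,12,0,0,0,0,0,0,14,0,0,0,0,0,0,16,0,0,0,0,0,0,17,0,0,0,0,0,0,18,0,0,0,0,0,0,19,0,0,0,0,0,0,19,0]

```text
time_s: 7.5
ee_pos: [0.5057, -0.0213, 0.0778]
orientation: [0.694, -0.694, 0.137, -0.137]
force: [-1.1, -2.1, 1.1]
grip_width: -0.001
```

```bash
python3 lev.py
```

```text
n 607 paddle y [-60.5 -48.1 -43.7] s~ 7.9 tcp [-29.9 -67.3] face s 9.7
F along y [-0.3 -2.3] 7.5
```

carry_out:
  motion: [0,0,0,0,0,2,0,0,0,0,0,0,4,0,0,0,0,0,0,6,0,0,0,0,0,0,8,0,0,0,0,0,0,9,0,0,0,0,0,0,10,0,0,0,0,0,0,11,0,0,0,0,0,0,12,0,0,0,0,0,0,13,0,0,0,0,0,0,13.5,0]

```text
time_s: 8.55
ee_pos: [0.5106, -0.0082, 0.0775]
orientation: [0.694, -0.693, 0.137, -0.137]
force: [-0.8, 0.2, 0.1]
grip_width: -0.0
```

```bash
python3 lev.py
```

```text
n 600 paddle y [-39.5 -31.3 -27. ] s~ 26.8 tcp [-30.3 -53.3] face s 23.7
F along y [-0.8 -0.1] 8.55
```

carry_out:
  motion: [0,0,0,0,0,2,0,0,0,0,0,0,4,0,0,0,0,0,0,6,0,0,0,0,0,0,8,0,0,0,0,0,0,10,0,0,0,0,0,0,12,0,0,0,0,0,0,13,0,0,0,0,0,0,14,0,0,0,0,0,0,15,0,0,0,0,0,0,15,0]

```text
time_s: 9.6
ee_pos: [0.5166, 0.0054, 0.0777]
orientation: [0.694, -0.694, 0.137, -0.137]
force: [0.0, -1.6, -0.1]
grip_width: -0.002
```

```bash
python3 lev.py
```

```text
n 599 paddle y [-31.6 -19.3 -14.8] s~ 36.8 tcp [-29.9 -38.5] face s 38.5
F along y [ 0.6 -1.4] 9.6
```

carry_out:
  motion: [0,0,0,0,0,0.5,0,0,0,0,0,0,1,0,0,0,0,0,0,1.5,0,0,0,0,0,0,1.5,0,0,0,0,0,0,1.5,0,0,0,0,0,0,1.5,0,0,0,0,0,0,1.5,0,0,0,0,0,0,1.5,0,0,0,0,0,0,1.5,0,0,0,0,0,0,1.5,0]

```text
time_s: 10.65
ee_pos: [0.517, 0.0065, 0.0777]
orientation: [0.694, -0.694, 0.137, -0.137]
force: [0.4, 0.3, 1.0]
grip_width: 0.001
```

```bash
python3 lev.py
```

```text
n 595 paddle y [-30.5 -17.9 -13.4] s~ 38.1 tcp [-29.9 -37.3] face s 39.7
F along y [0.2 0.5] 10.65
```

carry_out:
  motion: [0,0,0,0,0,0.5,0,0,0,0,0,0,1,0,0,0,0,0,0,1.5,0,0,0,0,0,0,1.5,0,0,0,0,0,0,1.5,0,0,0,0,0,0,1.5,0,0,0,0,0,0,1.5,0,0,0,0,0,0,1.5,0,0,0,0,0,0,1.5,0,0,0,0,0,0,1.5,0]

```text
time_s: 11.7
ee_pos: [0.5176, 0.0078, 0.0777]
orientation: [0.694, -0.694, 0.137, -0.137]
force: [-0.8, -0.1, 0.3]
grip_width: 0.003
```

```bash
python3 lev.py
python3 - <<'E'
from h import *
c=cap('wrist');t=cap('scene')
a=cv2.resize(c['frame'][60:320,200:440,::-1],None,fx=1.65,fy=1.65);b=cv2.resize(t['frame'][190:320,190:350,::-1],None,fx=2.5,fy=2.5)
W=np.zeros((430,800,3),np.uint8);W[:a.shape[0],:396]=a;W[:325,400:800]=b;cv2.imwrite('pics/w4.png',W)
E
```

```text
n 616 paddle y [-29.1 -10.5  -6.1] s~ 42.4 tcp [-29.9 -35.8] face s 41.2
F along y [-0.7 -0.4] 11.7
```

View pics/w4.png

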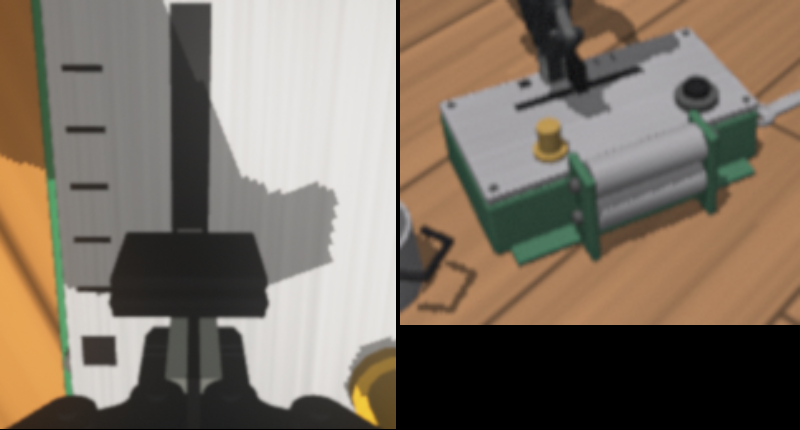

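The second notch is reached: the front edge gives s≈48 mm and the finger is free behind the lever. The crest came at a measured face of about 40.5, so I expect the third near 58.5. I'll go to 56.5 and then step in small moves.

carry_out:
  motion: [0,0,0,0,0,2,0,0,0,0,0,0,4,0,0,0,0,0,0,6,0,0,0,0,0,0,8,0,0,0,0,0,0,10,0,0,0,0,0,0,12,0,0,0,0,0,0,13.5,0,0,0,0,0,0,14.5,0,0,0,0,0,0,15.3,0,0,0,0,0,0,15.3,0]

```text
time_s: 12.85
ee_pos: [0.5236, 0.0223, 0.0777]
orientation: [0.694, -0.694, 0.137, -0.137]
force: [-0.5, -1.9, 0.1]
grip_width: -0.002
```

```bash
python3 lev.py
```

```text
n 611 paddle y [-13.6  -1.1   3.3] s~ 54.9 tcp [-29.8 -20.2] face s 56.8
F along y [ 0.2 -2. ] 12.85
```

carry_out:
  motion: [0,0,0,0,0,0.4,0,0,0,0,0,0,0.8,0,0,0,0,0,0,1.2,0,0,0,0,0,0,1.2,0,0,0,0,0,0,1.2,0,0,0,0,0,0,1.2,0,0,0,0,0,0,1.2,0,0,0,0,0,0,1.2,0,0,0,0,0,0,1.2,0,0,0,0,0,0,1.2,0]

```text
time_s: 13.9
ee_pos: [0.5239, 0.0231, 0.0777]
orientation: [0.694, -0.694, 0.137, -0.137]
force: [-0.1, 0.7, -0.7]
grip_width: 0.0
```

```bash
python3 lev.py
```

```text
n 601 paddle y [-12.5   0.1   4.5] s~ 56.0 tcp [-29.9 -19.3] face s 57.7
F along y [-0.4  0.6] 13.9
```

carry_out:
  motion: [0,0,0,0,0,0.4,0,0,0,0,0,0,0.8,0,0,0,0,0,0,1.2,0,0,0,0,0,0,1.5,0,0,0,0,0,0,1.5,0,0,0,0,0,0,1.5,0,0,0,0,0,0,1.5,0,0,0,0,0,0,1.5,0,0,0,0,0,0,1.5,0,0,0,0,0,0,1.5,0]

```text
time_s: 14.95
ee_pos: [0.5244, 0.0245, 0.0777]
orientation: [-0.694, 0.694, -0.137, 0.137]
force: [-0.0, 0.5, -0.6]
grip_width: 0.003
```

```bash
python3 lev.py
```

```text
n 612 paddle y [-10.9   7.5  11.9] s~ 60.5 tcp [-29.9 -17.8] face s 59.2
F along y [-0.2  0.5] 14.95
```

The third notch is reached: the front edge gives s≈65.9 mm and the finger is clear behind. I'll back off, rise, and cross to the plunger.

carry_out:
  motion: [0,0,0,0,0,-6,0,0,0,0,0,0,-12,0,0,0,0,0,-20,-13,0,0,0,0,0,-50,-13,0,0,0,0,0,-55,-13,0,0,0,0,15,-55,10,0,0,0,0,35,-55,43,0,0,0,0,55,-55,75,0,0,0,0,68,-55,96,0,0,0,0,72,-55,103,0]

```text
time_s: 16.0
ee_pos: [0.6312, 0.0933, 0.1317]
orientation: [0.694, -0.694, 0.137, -0.137]
force: [0.5, -0.4, -0.1]
grip_width: -0.002
```

Run:
```python
from h import *
s=bot.get_state();print(s['ee_pos'],s['force'])
c=cap('wrist');t=cap('top')
a=cv2.resize(c['frame'][:,160:480,::-1],None,fx=1.25,fy=1.25);b=cv2.resize(t['frame'][155:270,305:435,::-1],None,fx=3,fy=3)
W=np.zeros((500,800,3),np.uint8);W[:,:400]=a;W[:345,405:795]=b;cv2.imwrite('pics/w5.png',W)
import pickle;pickle.dump(c,open('w5.pkl','wb'))
```

```text
[0.63115339 0.09330771 0.13171441] [ 0.54859    -0.36152764 -0.0830012 ]
```

View pics/w5.png

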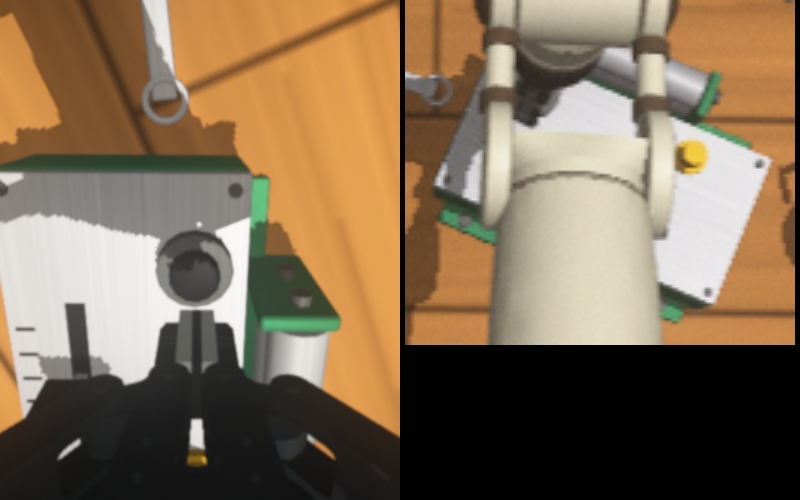

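Run:
```python
from h import *
import pickle
c=pickle.load(open('w5.pkl','rb'));tcp=np.array([.63115,.09331,.1317])
a=np.radians(-22.3);X=np.array([np.cos(a),np.sin(a)]);Z=np.array([-np.sin(a),np.cos(a)])
for u,v,z in[(315.2,219,None),(315.2,219,.093),(315.2,214.5,.087),(310,214,None),(320,224,None)]:
    p=pt(c,u,v,z);d=(p-tcp)[:2];print(p.round(4),'dx,dz mm',(d@X*1000).round(1),(d@Z*1000).round(1))
```

```text
[0.6315 0.0945 0.0977] dx,dz mm -0.1 1.2
[0.6307 0.0926 0.093 ] dx,dz mm -0.1 -0.8
[0.631  0.0934 0.087 ] dx,dz mm -0.1 0.0
[0.6296 0.0988 0.0971] dx,dz mm -3.5 4.5
[0.6331 0.09   0.0979] dx,dz mm 3.1 -2.3
```

Run:
```python
from h import *
import pickle
c=pickle.load(open('w1.pkl','rb'));T=np.array(c['tool_from_camera']);f=200/np.tan(np.radians(c['fov_y'])/2)
v,u=np.mgrid[0:400,0:640];z=c['range_z'].astype(float)
P=(np.stack([(u-c['cx'])/f*z,(v-c['cy'])/f*z,z],-1)@T[:3,:3].T+T[:3,3])*1000
P=P[(z>0)&(P[...,1]<30)]
for a in range(0,90,8):
    m=(abs(P[:,0])>=a)&(abs(P[:,0])<a+8)
    if m.any(): print(a,np.percentile(P[m,1],99.5).round(),P[m,1].max().round())
```

```text
0 -24.0 -22.0
8 -27.0 -24.0
16 -61.0 -59.0
24 -65.0 -63.0
32 -70.0 -67.0
40 -80.0 -77.0
48 -89.0 -87.0
56 -97.0 -97.0
```

carry_out:
  motion: [0,0,0,0,12,0,0,0,0,0,0,28,0,0,0,0,0,0,42,0,0,0,0,0,0,50,0,0,0,0,0,0,54,0,0,0,0,0,0,56,0,0,0,0,0,0,58,0,0,0,0,0,0,60,0,0,0,0,0,0,61,0,0,0,0,0,0,61,0,0]

```text
time_s: 17.1
ee_pos: [0.6306, 0.0923, 0.0725]
orientation: [-0.694, 0.694, -0.137, 0.137]
force: [-2.9, -0.6, 5.1]
grip_width: -0.003
```

carry_out:
  motion: [0,0,0,0,0.5,0,0,0,0,0,0,1,0,0,0,0,0,0,1.5,0,0,0,0,0,0,2,0,0,0,0,0,0,2.5,0,0,0,0,0,0,3,0,0,0,0,0,0,3,0,0,0,0,0,0,3,0,0,0,0,0,0,3,0,0,0,0,0,0,3,0,0]

```text
time_s: 18.1
ee_pos: [0.6308, 0.0923, 0.0722]
orientation: [-0.694, 0.694, -0.137, 0.137]
force: [-9.9, -0.2, 18.8]
grip_width: -0.0
```

Run:
```python
from h import *
s=bot.get_state();print(s['ee_pos'],s['force'],s['wrist_torque'])
c=cap('wrist');t=cap('scene')
a=cv2.resize(c['frame'][:,160:480,::-1],None,fx=1.25,fy=1.25);b=cv2.resize(t['frame'][150:310,220:350,::-1],None,fx=3,fy=3)
W=np.zeros((500,800,3),np.uint8);W[:,:400]=a;W[:480,405:795]=b;cv2.imwrite('pics/w6.png',W)
T=np.array(c['tool_from_camera']);f=200/np.tan(np.radians(c['fov_y'])/2)
for u in(295,305,316,325,335):
    print(u,[(v,*((T@np.array([(u-c['cx'])/f*z,(v-c['cy'])/f*z,z,1]))[1:3]*1000).round().astype(int).tolist()) for v in range(205,270,6) for z in[float(c['range_z'][v,u])]])
```

```text
[0.63079452 0.09234284 0.07220006] [-9.94020263 -0.19202468 18.81479693] [-0.11848378  1.81732934  0.04225805]
295 [(205, -3, 25), (211, -4, 22), (217, -4, 18), (223, -10, 18), (229, -16, 17), (235, -16, 14), (241, -15, 10), (247, -18, 8), (253, -18, 5), (259, -27, 7), (265, -32, 7)]
305 [(205, -3, 25), (211, -2, 21), (217, -7, 20), (223, -14, 20), (229, -16, 17), (235, -16, 14), (241, -17, 11), (247, -24, 11), (253, -29, 11), (259, -34, 11), (265, -40, 11)]
316 [(205, -3, 25), (211, -2, 21), (217, -9, 21), (223, -15, 20), (229, -16, 17), (235, -14, 13), (241, -18, 12), (247, -23, 11), (253, -29, 11), (259, -34, 11), (265, -39, 11)]
325 [(205, -3, 25), (211, -4, 22), (217, -6, 19), (223, -13, 19), (229, -16, 17), (235, -14, 13), (241, -17, 11), (247, -23, 11), (253, -29, 11), (259, -34, 11), (265, -39, 11)]
335 [(205, -4, 25), (211, -4, 22), (217, -3, 18), (223, -162, 85), (229, -15, 17), (235, -15, 13), (241, -15, 10), (247, -16, 7), (253, -19, 5), (259, -28, 7), (265, -34, 8)]
```

View pics/w6.png

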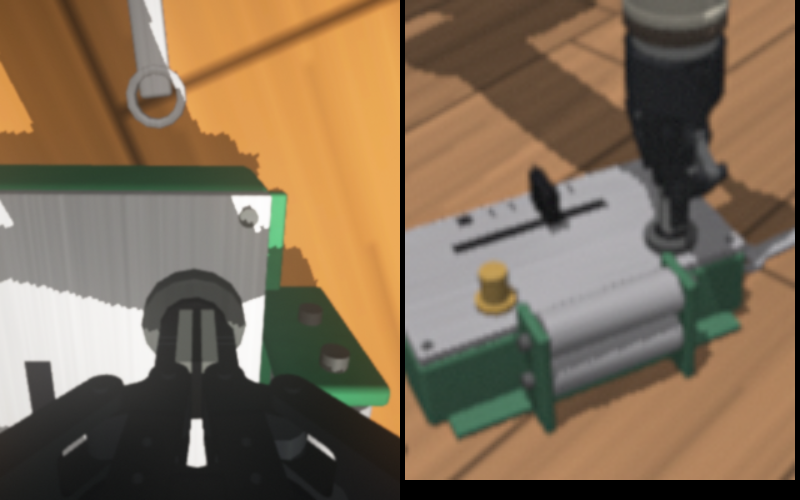

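The plunger is flush with its collar (both at about z=88 mm), at a hard stop with 19 N. Now I'll release it straight up.

carry_out:
  motion: [0,0,0,0,-4,0,0,0,0,0,0,-8,0,0,0,0,0,0,-14,0,0,0,0,0,0,-25,0,0,0,0,0,0,-45,0,0,0,0,0,0,-70,0,0,0,0,0,0,-90,-15,0,0,0,0,0,-100,-40,0,0,0,0,0,-100,-60,0,0,0,0,0,-100,-65,0]

```text
time_s: 19.2
ee_pos: [0.6055, 0.0307, 0.1697]
orientation: [-0.693, 0.694, -0.137, 0.138]
force: [0.2, -0.2, -0.4]
grip_width: 0.002
```

Run:
```python
from h import *
s=bot.get_state();print(s['time_s'],s['ee_pos'],s['force'])
c=cap('wrist');t=cap('scene')
a=cv2.resize(c['frame'][:,160:480,::-1],None,fx=1.25,fy=1.25);b=cv2.resize(t['frame'][150:310,220:350,::-1],None,fx=3,fy=3)
W=np.zeros((500,800,3),np.uint8);W[:,:400]=a;W[:480,405:795]=b;cv2.imwrite('pics/w7.png',W)
f=200/np.tan(np.radians(c['fov_y'])/2)
v,u=np.mgrid[0:400,0:640];z=c['range_z'].astype(float)
P=np.stack([(u-c['cx'])/f*z,(v-c['cy'])/f*z,z],-1)@c['rotation'].T+c['xyz']
th=np.radians(-22.21);C=np.array([[np.cos(th),-np.sin(th)],[np.sin(th),np.cos(th)]])
P=P[z>0];Q=(P[:,:2]-[.5588,.0297])@C*1000;h=P[:,2]*1000
r=np.hypot(*(Q-[42.5,85.5]).T)
for a,b in((0,9),(16,20),(26,34)):
    m=(r>=a)&(r<b)&(h<130);print('r',a,b,m.sum(),np.median(h[m]).round(1))
m=(abs(Q[:,0]+30)<19)&(h>100)&(h<126)&(abs(Q[:,1])<60);print('paddle',m.sum(),np.percentile(Q[m,1],[1,50,99]).round(1) if m.any() else '')
```

```text
19.2 [0.60554622 0.0307441  0.16966062] [ 0.15023707 -0.21683017 -0.35969732]
r 0 9 529 97.4
r 16 20 866 87.4
r 26 34 2553 75.4
paddle 1210 [ 0.4  9.3 12. ]
```

View pics/w7.png

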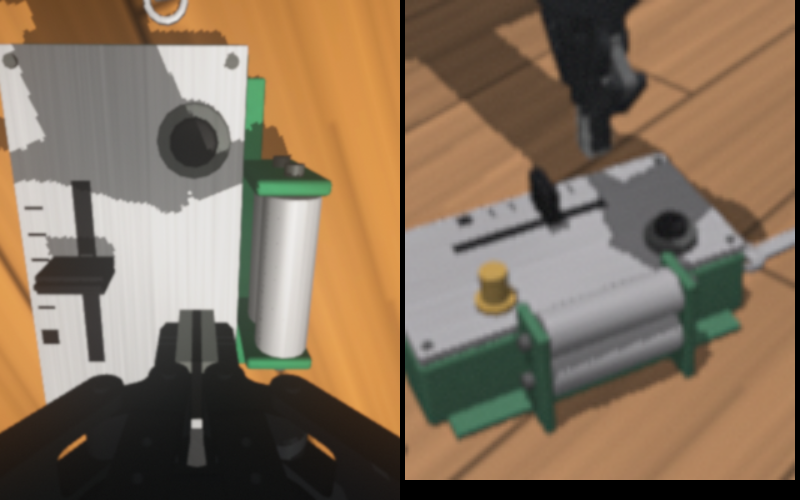

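The plunger is back up and the lever's front edge still gives s≈66 mm. The depth readings leave some doubt about how far the plunger travelled. There is time left, so I'll press again and stop half-way for a force reading, where the spring should give about 3 N.

carry_out:
  motion: [0,0,0,0,0,25,0,0,0,0,0,0,55,0,0,0,0,0,0,65,0,0,0,0,0,25,65,0,0,0,0,0,60,65,0,0,0,0,0,80,65,0,0,0,0,0,88,65,0,0,0,0,0,92,65,0,0,0,0,0,92,65,0,0,0,0,0,92,65,0]

```text
time_s: 20.3
ee_pos: [0.6314, 0.0924, 0.0784]
orientation: [0.694, -0.694, 0.136, -0.138]
force: [-1.3, 0.4, 1.4]
grip_width: -0.003
```

carry_out:
  motion: [0,0,0,0,1,0,0,0,0,0,0,1.5,0,0,0,0,0,0,1.5,0,0,0,0,0,0,1.5,0,0,0,0,0,0,1.5,0,0,0,0,0,0,1.5,0,0,0,0,0,0,1.5,0,0,0,0,0,0,1.5,0,0,0,0,0,0,1.5,0,0,0,0,0,0,1.5,0,0]

```text
time_s: 21.3
ee_pos: [0.6303, 0.0922, 0.0753]
orientation: [-0.694, 0.694, -0.137, 0.137]
force: [2.1, -1.3, 3.6]
grip_width: -0.001
```

carry_out:
  motion: [0,0,0,0,1,0,0,0,0,0,0,2,0,0,0,0,0,0,3,0,0,0,0,0,0,4,0,0,0,0,0,0,5,0,0,0,0,0,0,6,0,0,0,0,0,0,7,0,0,0,0,0,0,7,0,0,0,0,0,0,7,0,0,0,0,0,0,7,0,0]

```text
time_s: 22.3
ee_pos: [0.6306, 0.0923, 0.0721]
orientation: [-0.693, 0.694, -0.137, 0.137]
force: [-8.1, -0.4, 24.8]
grip_width: 0.001
```

The spring profile fits: 1.4 N at z=78.4 mm, 3.6 N at 75.3 mm and a hard stop at 72.1 mm, which is the full 6 mm of travel. I'll release it and retreat clear.

carry_out:
  motion: [0,0,0,0,-4,0,0,0,0,0,0,-8,0,0,0,0,0,0,-14,0,0,0,0,0,0,-25,0,0,0,0,0,0,-45,0,0,0,0,0,0,-70,0,0,0,0,0,0,-90,-15,0,0,0,0,0,-100,-40,0,0,0,0,0,-100,-60,0,0,0,0,0,-100,-65,0]

```text
time_s: 23.3
ee_pos: [0.6045, 0.031, 0.1683]
orientation: [-0.693, 0.694, -0.138, 0.137]
force: [0.0, 0.7, -0.2]
grip_width: -0.003
```

Run:
```python
from h import *
s=bot.get_state();print(s['time_s'],s['ee_pos'],s['force'])
c=cap('wrist')
f=200/np.tan(np.radians(c['fov_y'])/2)
v,u=np.mgrid[0:400,0:640];z=c['range_z'].astype(float)
P=np.stack([(u-c['cx'])/f*z,(v-c['cy'])/f*z,z],-1)@c['rotation'].T+c['xyz']
th=np.radians(-22.21);C=np.array([[np.cos(th),-np.sin(th)],[np.sin(th),np.cos(th)]])
P=P[z>0];Q=(P[:,:2]-[.5588,.0297])@C*1000;h=P[:,2]*1000
r=np.hypot(*(Q-[42.5,85.5]).T);m=(r<9)&(h<130);print('plunger',np.median(h[m]))
m=(abs(Q[:,0]+30)<19)&(h>100)&(h<126)&(abs(Q[:,1])<60);print('paddle',np.percentile(Q[m,1],[1,50,99]).round(1))
print(bot.close_job())
```

```text
23.3 [0.60448196 0.03100662 0.16826551] [ 0.00994554  0.65153657 -0.19832754]
plunger 97.53335213317388
paddle [-0.2  9.1 12. ]
the job is handed in; nothing more can be done
None
```

I pushed the lever from behind with shut fingers, through clicks 1, 2 and 3, and left it in the third notch. I then pressed the plunger fully down, let it spring back, and handed the job in at about 23 s.

**Last checks**
- **Lever:** the paddle's front edge is at feeder y = 12 mm, which puts the lever at about 66 mm, the third notch. It never went further.
- **Plunger:** the force was 1.4 N at first contact, 3.6 N half-way and 25 N at a hard stop 6 mm lower. It was back up afterwards.
- **Robot:** touching nothing when I handed in, with wrist force about 0 N.
- **Pot, wrench and bush:** I kept the arm clear of them and none looked moved in the pictures, but I did not re-measure their positions.

**What disagreed or went wrong**
- **Fingertip position:** the tips are about 15–25 mm behind the TCP, not 11 mm ahead of it as given. My first approach therefore passed over the paddle without touching it, and I went lower and repeated it.
- **Plunger height:** at rest it measured about 97 mm above the bench, against the 93 mm given.
- **Second press:** I pressed the plunger twice. The second press was only to confirm it had gone the full distance.
- **First notch:** the lever measured 27 mm there, against the 30 mm expected; the second and third notches matched.

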